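# Reset the guarded selector of the lamp driver

## Robot

A 6-joint arm with a two-finger parallel gripper is mounted at the origin on the work surface. World frame = base frame: x ahead of the robot, y to its left, z up, the work surface at z = 0. Lengths are in m, angles in rad, forces in N, time in s.
With the tool pointing down it reaches from about 0.375 to 0.75 m from the base axis. Payload 9 kg.
Tool frame: the origin (TCP) lies on the centre line of the jaws, within the pads' length; the fingertips stand 22 mm ahead of it and the grasp point (between the pads) lies 3 mm ahead of it (r.tip_extent is the distance from the TCP to the fingertips, in m); z points along the fingers, y is the line along which they close (so a half turn about z gives the same grasp; the last joint's range is limited). The gripper opens to 85 mm and grips with 20 to 120 N. Pads are 22 mm wide; open, the fingers measure 114 mm over their backs; the gripper's body (76 mm by 85 mm) begins 54 mm behind the grasp point. The pads swing forward as they close: fully open they stand 13 mm farther back than shut.
Start: joints at [1.084, 0.104, 0.097, 1.564, 0, 1.353], TCP at [0.159, 0.578, 0.253] pointing down, gripper open.
Joint ranges: [-2.99, 2.99], [-0.84, 1.86], [-1.1, 1.16], [-1.84, 2.11], [-1.51, 1.56], [-3.14, 3.14]. Speed limits (rad/s): [2.22, 2.22, 2.57, 3.14, 3.14, 3.14].

## Interface

Orientations are given as a unit quaternion [w, x, y, z].
In Python, from station import r gives the robot as it stands.
- The arm moves only by the tool jog_arm, never from a script. Its argument "series" is a list of rows, each a list of 7 numbers: the shift along the tool's x, y, z each as a share of 0.12 m, from -1 to 1, then the turn, a rotation vector about the tool's x, y, z each as a share of pi rad, from -1 to 1, then the opening, from -1 (shut) to 1 (fully open). A call has 1 to 12 rows; each row is the pose to reach, as a shift and turn from the pose commanded when the call began, along the tool's axes at that moment, turning the shorter way round; what a row does not reach only later rows make up. A row lasts 1/10 s, in which the tool goes at most 50 mm and 8.59 degrees, less where a joint would pass 70% of its speed; a pose out of reach is approached as far as the arm can. A call with a number of a shift or a turn outside -1 to 1 is refused whole. A call with a gripper value outside its range is refused whole. The fingers move at their own pace and stop on an object; "squeeze" is the grip in N (left out, the last holds). Time passes only in rows, so rows that repeat a pose let the fingers close. It gives the time, the measured TCP pose, the force, the opening and the grip force at its end, in the units of the state.
- r.state(): the state, without advancing time (a new reading comes with each control period).
- r.grab_frame(name): name is "side" or "top" or "wrist"; returns (picture, depth): 420x560x3 uint8, blue, green, red; 420x560 float32, m along the optical axis (not along the pixel's ray), 0 where there is no reading.
- r.calibration(name): a dict with "fx", "fy", "cx", "cy" (pixels), "T" (4x4, takes a point from camera to world coordinates); the wrist camera has in their place "hand_eye" (4x4, takes a point from camera to tool coordinates, whose origin is the TCP and whose axes are the flange's). Camera axes: x right, y down, z forward; pixel columns grow to the right and rows downward; lengths in m; the calibration is good to about 2 mm. A picture is of the moment at which its call begins: read the wrist's pose just before it. calibration takes no time and is no camera call.
- r.job_done(): hands the job in; it is judged then, once.
The state is a dict: "time": time; "q": joint angles; "qd": joint speeds; "joint_efforts": joint torques, N m; "eef_pos": TCP position; "tcp_rot": TCP orientation; "force": force on the tool from outside, world axes, zero at the start; "wrist_torque": the same for the moment, N m; "gripper_width": finger opening in m; "finger_force": force on a finger pad.
Only numpy, scipy, OpenCV 4.12 (cv2) and the standard library are available. Lean on these libraries where they do the work, as an engineer would, in place of code of your own. Each camera call takes 0.05 s, during which the arm holds its last target. There are 200 camera calls.

## Task

Switch the lamp driver box to its other setting: with the flat-bladed key from the wooden stand, reach down through the middle opening of the wire guard, push the sprung, sunk knob in by its slot and turn it clockwise (seen from above) right to its stop, then let it spring up. Be gentle: no more than about 2 kg on the plastic knob or thin wires, and keep the gripper off the box. Then put the key back upright and fully home in its stand and let go, leaving the lantern, torch, jar and adapter where they are.

Things in the scene. Friction and masses are not known exactly. Their poses are not given: they have to be found in the camera images.
- driver: White lamp driver box, fixed, 200 (x) x 160 (y) x 90 mm high. Origin: centre of its underside, on the knob's axis; z up. Its top has an 84 x 84 mm window under a grille of 4 mm steel wires. The plastic knob is sunk in the window. More than 25 N from the key on knob or grille breaks it; the gripper must stay off the box.
- guard (a point): Centre of the only free opening in the grille, 30 x 30 mm, level with the wire tops 90 mm above the box's underside, on the knob's axis.
- slot (a point): Nominal middle of the knob's slot floor, on its axis, 45 mm above the box's underside; the true one lies up to 9 mm higher or lower and is not measured: feel for it. Axes as the box. Knob: 32 mm grey disc with two white ridges 18 mm long, 5 mm thick, 6 mm high, leaving between them an 8 mm slot, open at its ends. At joint 0 the slot runs 0.5 rad counter-clockwise (from above) of the box's x.
- selector (a joint): Knob angle, rad, growing clockwise from above: 0 to 0.03 at the start, 1.0 at the far stop. Sprung: gives at 4 N, then 1 N per mm. It turns (0.02 to 0.05 N m) only while held about 6 mm or more in (10 N) and bottoms hard at 8 mm (12 N); less deep, a lug locks it within 0.1 rad of either end. At the stop it springs up and locks when the push ends.
- key: Flat-bladed key, 130 mm, 90 g, loose, upright in its stand. Origin: middle of the blade's lower edge; z up. Blade 16 (x) x 4 (y) mm, 14 high; 9 mm shaft to 80 mm; flange 40 x 24 x 5 mm at 80 to 85 mm; flat handle 40 (x) x 12 (y) mm at 85 to 130 mm, to be pinched across its 12 mm. The blade has 2 mm of room each side in the knob's slot: 0.25 rad of play before it drives the knob.
- stand: Fixed wooden block, 70 (x) x 60 (y) x 92 mm high, with a through hole 24 (x) x 14 (y) mm in the middle of its top. Origin: centre of its underside; z up. The key hangs in it with the flange resting on the top, blade edge 12 mm above the origin, key x along stand x (either way round).
- lantern: Black hand lantern, loose, 60 x 50 mm, 104 mm high; origin under its centre. It must not be moved.
- torch: Aluminium torch standing on its 38 mm head, 120 mm high; origin under its centre. It must not be moved.
- bulbs: Clear jar, 56 mm wide, 70 mm high; origin under its centre. It must not be moved.
- adapter: White mains adapter, 90 x 50 x 32 mm; origin under its centre. It must not be moved.
Not all that is in view belongs to the job. Of the things that look like the stand, the smaller one is meant. What is shaped like the key but blue is not meant.

How it is judged:
By the outcome, as a careful person would: the job done as asked, in the order asked, and still so for the second after the job is handed in, with the robot touching nothing.
It also fails if it takes over 58 s, if anything falls off the work surface, if the arm or the gripper's body presses on something with over 40 N, if the wrist force passes 120 N, or if a joint passes its speed limit or range.

## Working session

There is one attempt and no reset: what is moved stays moved. The work goes in short steps, Python scripts to look and compute and a tool call to move; the robot and the scene stay as the last step left them, time stands still between calls to the robot, and variables do not carry over. Pictures are saved under pics/ and viewed, at most 11 in all, crops included, and the job is handed in when it is done.

Besides the shell and the picture viewer there is one more tool, called as name(argument=value, ...), one argument or row to a line, values as JSON. jog_arm: Moves the arm, as the interface text tells. Shift numbers are shares of 0.12 m and turn numbers shares of pi rad, none past 1 either way. Its arguments: {"type":"object","properties":{"series":{"type":"array"},"squeeze":{"type":"number"}},"required":["series"]}

```bash
mkdir -p pics; ls
cat > h.py <<'E'
import numpy as np,cv2
from scipy.spatial.transform import Rotation as R
from station import r
def tool():
    s=r.state(); q=s['tcp_rot']; T=np.eye(4); T[:3,:3]=R.from_quat([q[1],q[2],q[3],q[0]]).as_matrix(); T[:3,3]=s['eef_pos']; return T
def grab(n):
    T0=tool(); im,d=r.grab_frame(n); c=r.calibration(n)
    T=T0@np.array(c['hand_eye']) if n=='wrist' else np.array(c['T'])
    v,u=np.mgrid[:420,:560]
    P=np.stack([(u-c['cx'])/c['fx']*d,(v-c['cy'])/c['fy']*d,d],-1)@T[:3,:3].T+T[:3,3]
    P[d==0]=np.nan
    return im,d,P,T,c
E
python3 - <<'E'
from h import *
s=r.state();print(s)
for n in('top','side'):
    im,d,P,T,c=grab(n);cv2.imwrite(f'pics/{n}.png',im);np.save(f'{n}.npy',P);print(n,c['fx'],c['cx'],c['cy'],T)
E
```

```text
pics
{'time': 0.0, 'q': array([ 1.08430451e+00,  1.04684172e-01,  9.65038028e-02,  1.56389573e+00,
       -3.51826062e-05,  1.35306299e+00]), 'qd': array([-6.49242793e-04, -1.14133196e-04,  3.45219831e-04, -2.30514194e-03,
       -1.12776945e-03, -5.02286002e-05]), 'joint_efforts': array([ 1.62258399e-03, -5.56929696e+01,  5.03651619e+01,  1.66026154e-02,
       -3.21925463e-04,  1.03550713e-05]), 'eef_pos': array([0.15920135, 0.57819188, 0.25255017]), 'tcp_rot': array([-2.04173044e-04,  1.33975135e-01,  9.90984487e-01, -6.06693986e-04]), 'force': array([-0.24775654, -0.64040777,  0.66528104]), 'wrist_torque': array([ 0.01875506, -0.00556875, -0.0156539 ]), 'finger_force': 0.0, 'gripper_width': 0.08548597843404629}
top 403.10509051662007 278.55245245151053 206.23339883922904 [[-0.01051345 -0.99931929  0.03536124  0.47139893]
 [-0.99967521  0.01132506  0.02283036 -0.04132839]
 [-0.02321529 -0.03510973 -0.99911379  1.28824927]
 [ 0.          0.          0.          1.        ]]
side 470.78253406169466 281.0412286067084 208.84120448770233 [[-0.98900264 -0.11187853  0.09673141  0.41368997]
 [-0.14786233  0.76229226 -0.63011684  0.72385164]
 [-0.00324106 -0.63749016 -0.77045168  1.01306159]
 [ 0.          0.          0.          1.        ]]
```

View pics/top.png

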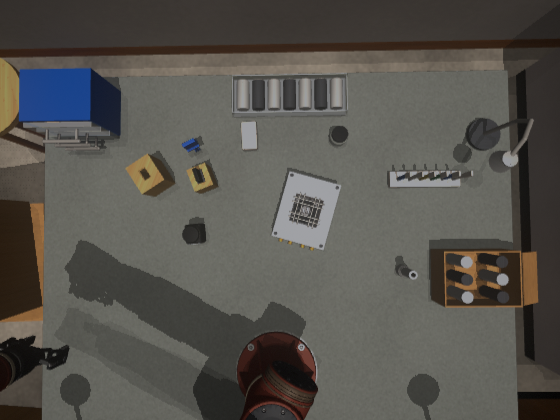

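View pics/side.png

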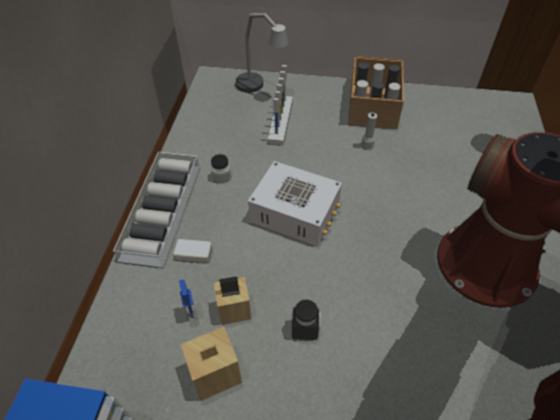

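Top view: the stand candidates are the larger, empty block at (149,174) and the smaller one at (200,177), which holds the black key. The key-like things are the black one at (200,176) and the blue one at (191,145). I choose the smaller stand with the black key. The driver is at (306,210), the lantern at (194,233), the adapter at (249,136), the jar at (339,135) and the torch at (405,270).

Run:
```python
from h import *
im=cv2.imread('pics/top.png');P=np.load('top.npy')
a=cv2.resize(im[150:205,130:230],None,fx=5,fy=5,interpolation=cv2.INTER_CUBIC)
b=cv2.resize(im[160:255,260:350],None,fx=5,fy=5,interpolation=cv2.INTER_CUBIC)
o=np.zeros((max(len(a),len(b)),a.shape[1]+0,3),np.uint8)
H=np.zeros((480,960,3),np.uint8);H[:a.shape[0],:500]=a;H[:475,505:955]=b
cv2.imwrite('pics/crop.png',cv2.resize(H,(800,400)))
def rect(u0,u1,v0,v1,z0,z1):
    Q=P[v0:v1,u0:u1].reshape(-1,3);Q=Q[(Q[:,2]>z0)&(Q[:,2]<z1)]
    c,s,a=cv2.minAreaRect((Q[:,:2]*1000).astype(np.float32));print(np.round(c,1),np.round(s,1),round(a,1),'z',np.median(Q[:,2]).round(4),len(Q))
print('driver');rect(260,355,160,260,.075,.11)
print('stand');rect(180,220,155,200,.075,.105)
print('key');rect(180,220,155,200,.12,.16)
print('big');rect(120,178,150,200,.06,.2)
print('blue');rect(178,208,132,158,.01,.2)
print('lantern');rect(175,212,218,250,.08,.2)
```

```text
driver
[500.9 -95.3] [160.3 200.2] 73.7 z 0.0884 3104
stand
[604.  222.3] [71.1 61.2] 21.3 z 0.0923 411
key
[605.  222.1] [38.8 12.1] 19.7 z 0.141 74
big
[612.7 377.5] [93.9 79.9] 32.1 z 0.1194 1073
blue
[699.1 245.9] [20.1 39.8] 28.5 z 0.1101 160
lantern
[434.3 248.1] [48.8 47.4] 89.7 z 0.1041 228
```

View pics/crop.png

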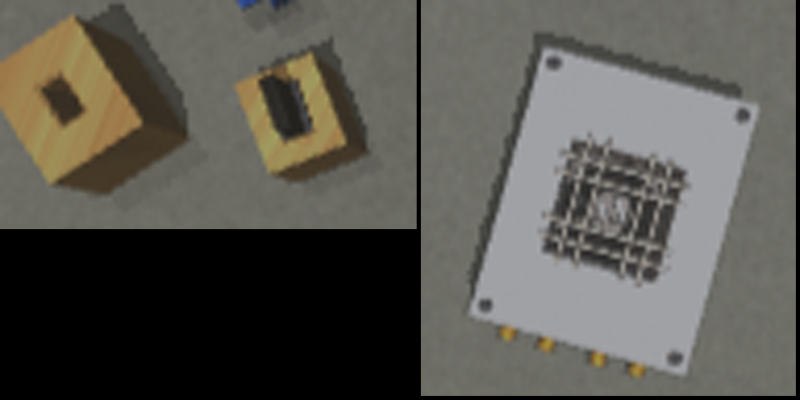

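The crop confirms it: the black key stands in the smaller block, and the larger block is empty. Measured sizes (71x61 stand, 39x12 handle, 160x200 box) match the description, so I move.

jog_arm(
  series=[
    [-0.4,-0.172,0,0,0,0,1],
    [-0.8,-0.344,0,0,0,0,1],
    [-1,-0.43,0,0,0,0,1],
    [-1,-0.43,0,0,0,0,1],
  ],
)

```text
time: 0.5
eef_pos: [0.264, 0.4947, 0.2529]
tcp_rot: [0.0, 0.136, 0.991, -0.0]
force: [-0.1, 0.8, 1.3]
gripper_width: 0.0852
finger_force: 0.0
```

jog_arm(
  series=[
    [-0.4,-0.172,0,0,0,0,1],
    [-0.8,-0.344,0,0,0,0,1],
    [-1,-0.43,0,0,0,0,1],
    [-1,-0.43,0,0,0,0,1],
  ],
)

```text
time: 0.9
eef_pos: [0.3656, 0.4133, 0.2528]
tcp_rot: [0.0, 0.136, 0.991, -0.0]
force: [-1.0, 0.1, 0.5]
gripper_width: 0.0855
finger_force: 0.0
```

jog_arm(
  series=[
    [-0.4,-0.172,0,0,0,0,1],
    [-0.8,-0.344,0,0,0,0,1],
    [-1,-0.43,0,0,0,0,1],
    [-1,-0.43,0,0,0,0,1],
  ],
)

```text
time: 1.3
eef_pos: [0.4672, 0.332, 0.2526]
tcp_rot: [-0.0, 0.136, 0.991, -0.0]
force: [0.2, 0.3, -0.0]
gripper_width: 0.0851
finger_force: 0.0
```

jog_arm(
  series=[
    [-0.4,-0.172,0,0,0,-0.04,1],
    [-0.8,-0.344,0,0,0,-0.08,1],
    [-1,-0.43,0,0,0,-0.12,1],
    [-1,-0.5,0,0,0,-0.16,1],
    [-1,-0.58,0,0,0,-0.2,1],
    [-1,-0.58,0,0,0,-0.2,1],
  ],
)

```text
time: 1.9
eef_pos: [0.5617, 0.2353, 0.2531]
tcp_rot: [-0.0, -0.18, 0.984, 0.0]
force: [-0.0, -0.2, 1.0]
gripper_width: 0.0853
finger_force: 0.0
```

```bash
cat >> h.py <<'E'
def need(p,ang):
    "shares to bring TCP to p (m) pointing down with tool x at world angle ang (deg)"
    T=tool();c,s=np.cos(np.radians(ang)),np.sin(np.radians(ang))
    G=np.array([[c,s,0],[s,-c,0],[0,0,-1.]])
    print('t',round(r.state()['time'],2),'pos',T[:3,3].round(4),'xang',np.degrees(np.arctan2(T[1,0],T[0,0])).round(2),'F',r.state()['force'].round(1))
    print('shift',(T[:3,:3].T@(np.array(p)-T[:3,3])/.12).round(3),'turn',(R.from_matrix(T[:3,:3].T@G).as_rotvec()/np.pi).round(4))
E
python3 - <<'E'
from h import *
need([.604,.222,.122],200.5)
print(r.tip_extent, r.state()['gripper_width'])
im,d,P,T,c=grab('wrist');cv2.imwrite('pics/w1.png',im)
np.save('w1.npy',P)
print(c)
for z0,z1 in((.085,.105),(.13,.155)):
    Q=P[(P[...,2]>z0)&(P[...,2]<z1)]; Q=Q[np.hypot(Q[:,0]-.604,Q[:,1]-.222)<.055]
    if len(Q)>20: print(z0,cv2.minAreaRect((Q[:,:2]*1000).astype(np.float32)),np.median(Q[:,2]),len(Q))
E
```

```text
t 1.9 pos [0.5617 0.2353 0.2531] xang -159.28 F [-0.  -0.2  1. ]
shift [-0.291 -0.229  1.092] turn [ 0.0002 -0.0002  0.0012]
0.022 0.08532653759017672
{'fx': 294.8433762671504, 'fy': 294.8433762671504, 'cx': 279.0358682783178, 'cy': 210.8476848854467, 'hand_eye': array([[-8.06307808e-05, -9.47292681e-01, -3.20369429e-01,
         8.19547390e-02],
       [ 9.99999455e-01, -4.09777910e-04,  9.59981980e-04,
         1.17828126e-03],
       [-1.04066422e-03, -3.20369177e-01,  9.47292198e-01,
        -1.19875542e-01],
       [ 0.00000000e+00,  0.00000000e+00,  0.00000000e+00,
         1.00000000e+00]])}
0.085 ((605.3804321289062, 223.58999633789062), (71.16304016113281, 60.091217041015625), 21.206043243408203) 0.09125319279275451 3075
0.13 ((606.7642211914062, 223.36611938476562), (40.52450180053711, 12.168412208557129), 18.90727424621582) 0.14081871081130623 656
```

View pics/w1.png

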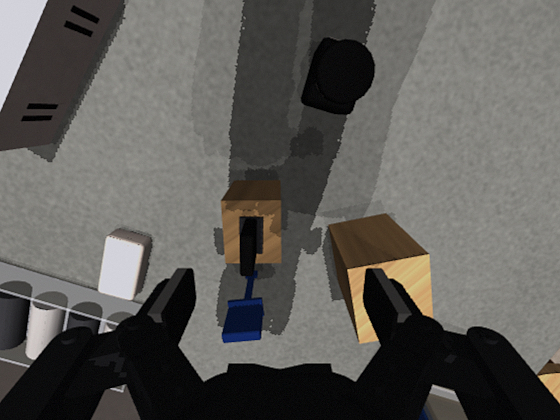

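The picture shows the black key handle at (248,245) in the small stand at (251,225). The blue key is beyond it at (243,318) and the large stand is at (380,270). The heights (0.141, 0.091) are right, so I descend and grip.

jog_arm(
  series=[
    [-0.31,-0.227,0.2,0,0,0.001,1],
    [-0.31,-0.227,0.5,0,0,0.001,1],
    [-0.31,-0.227,0.8,0,0,0.001,1],
    [-0.31,-0.227,0.95,0,0,0.001,0.2],
    [-0.31,-0.227,0.95,0,0,0.001,0.2],
  ],
)

```text
time: 2.45
eef_pos: [0.6044, 0.2234, 0.1356]
tcp_rot: [-0.003, -0.176, 0.984, 0.0]
force: [0.1, 0.4, -0.4]
gripper_width: 0.0591
finger_force: 0.0
```

```bash
python3 -c "
from h import *
need([.6058,.2229,.1235],200.3)"
```

```text
t 2.45 pos [0.6044 0.2234 0.1356] xang -159.7 F [ 0.1  0.4 -0.4]
shift [-0.01  -0.008  0.101] turn [ 0.0005 -0.0018 -0.    ]
```

jog_arm(
  series=[
    [-0.01,-0.008,0.1,0,0,0,0.2],
    [-0.01,-0.008,0.1,0,0,0,-1],
    [-0.01,-0.008,0.1,0,0,0,-1],
    [-0.01,-0.008,0.1,0,0,0,-1],
    [-0.01,-0.008,0.1,0,0,0,-1],
    [-0.01,-0.008,0.1,0,0,0,-1],
    [-0.01,-0.008,0.1,0,0,0,-1],
    [-0.01,-0.008,0.1,0,0,0,-1],
  ],
  squeeze=60,
)

```text
time: 3.25
eef_pos: [0.6091, 0.222, 0.1287]
tcp_rot: [0.001, -0.177, 0.984, 0.0]
force: [-0.6, -0.3, 6.7]
gripper_width: 0.0112
finger_force: 59.0
```

Run:
```python
from h import *
s=r.state();print(s['gripper_width'],s['finger_force'],s['wrist_torque'])
need([.6058,.2229,.25],200.3)
im,d,P,T,c=grab('wrist');cv2.imwrite('pics/w2.png',im)
T0=tool();Q=(P-T0[:3,3])@T0[:3,:3]
np.save('w2.npy',Q)
```

```text
0.011192576420699374 59.03120934963226 [0.1644794  0.08129771 0.02598798]
t 3.25 pos [0.6091 0.222  0.1287] xang -159.59 F [-0.6 -0.3  6.7]
shift [ 0.021  0.017 -1.011] turn [-0.      0.0007  0.0006]
```

jog_arm(
  series=[
    [0,0,-0.2,0,0,0,-1],
    [0,0,-0.6,0,0,0,-1],
    [0,0,-1,0,0,0,-1],
    [0,0,-1,0,0,0,-1],
    [0,0,-1,0,0,0,-1],
  ],
)

```text
time: 3.8
eef_pos: [0.6091, 0.2218, 0.2486]
tcp_rot: [0.001, -0.177, 0.984, -0.0]
force: [-0.1, 0.4, -1.8]
gripper_width: 0.0115
finger_force: 58.4
```

Run:
```python
from h import *
s=r.state();print(s['gripper_width'],s['finger_force'],s['wrist_torque'])
need([.501,-.095,.25],192)
im,d,P,T,c=grab('wrist');cv2.imwrite('pics/w3.png',im)
T0=tool();Q=(P-T0[:3,3])@T0[:3,:3]
np.save('w3.npy',Q)
im2,d2,P2,_,_=grab('side');cv2.imwrite('pics/s3.png',im2);np.save('s3.npy',P2)
v,u=np.where((abs(P2[...,0]-T0[0,3])<.06)&(abs(P2[...,1]-T0[1,3])<.06)&(P2[...,2]>.11)&(P2[...,2]<.3))
print(u.min(),u.max(),v.min(),v.max())
a=cv2.resize(im,None,fx=1,fy=1)[100:420,100:460]
b=im2[max(v.max()-120,0):v.max()+30,max(u.mean().astype(int)-75,0):u.mean().astype(int)+75]
b=cv2.resize(b,(360,360))
H=np.zeros((360,725,3),np.uint8);H[:320,:360]=a;H[:,365:]=b;cv2.imwrite('pics/c3.png',H)
print('crop origin',max(v.max()-120,0),u.mean().astype(int)-75)
```

```text
0.011518744169396274 58.43327879905701 [-0.023127    0.02625533 -0.00882997]
t 3.8 pos [0.6091 0.2218 0.2486] xang -159.59 F [-0.1  0.4 -1.8]
shift [ 1.765 -2.16  -0.015] turn [-0.0001  0.0008  0.0467]
213 236 237 282
crop origin 162 150
```

View pics/c3.png

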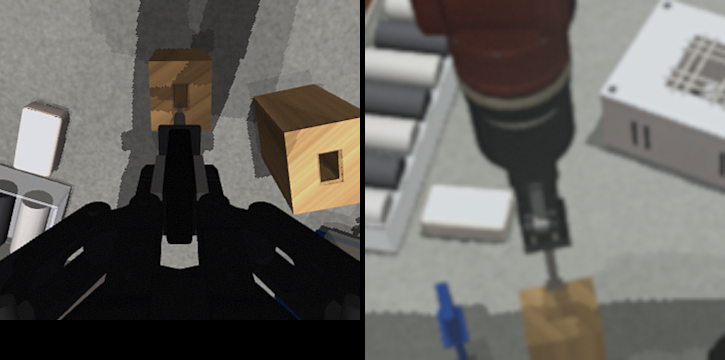

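The key is held upright and clear of the stand. The wrist crop shows the flange at (180,140) with the blade and shaft ahead of it at (180,118). Next I measure the key's offset in the tool frame.

Run:
```python
import numpy as np
Q=np.load('w3.npy').reshape(-1,3)*1000
Q=Q[(abs(Q[:,0])<45)&(abs(Q[:,1])<40)]
for z in range(-10,128,6):
    q=Q[(Q[:,2]>=z)&(Q[:,2]<z+6)]
    if len(q)>3: print(z,len(q),'x',np.percentile(q[:,0],[2,50,98]).round(1),'y',np.percentile(q[:,1],[2,50,98]).round(1))
```

```text
-10 574 x [ 5.4  9.9 20.8] y [-17.2   1.5  19.9]
-4 499 x [ 5.4  9.8 20.7] y [-17.1   1.5  19.8]
2 453 x [ 5.4  9.8 20.7] y [-17.2   1.6  20. ]
8 366 x [ 5.4  9.9 20.7] y [-16.6   1.1  19.1]
14 192 x [ 5.8 19.6 20.7] y [-13.6   1.6  16.2]
20 96 x [19.1 20.3 20.8] y [-4.2  1.6  6.9]
26 623 x [ 3.5 14.3 20.5] y [-10.2   1.1  12.9]
32 56 x [ 4.9 20.1 20.7] y [-10.1   3.1  13.1]
74 26 x [3.5 4.5 4.8] y [-1.4  1.5  4.4]
80 35 x [2.1 4.2 4.9] y [-2.6  1.1  5.6]
86 33 x [1.7 4.3 5. ] y [-2.7  1.9  5.7]
92 26 x [1.1 4.  4.8] y [-2.8  1.5  5.4]
98 51 x [1.1 4.9 8.3] y [-2.9  1.9  5.9]
104 10 x [8.1 8.4 8.5] y [0.3 1.9 3.4]
110 7 x [8.2 8.3 8.5] y [0.3 1.1 2.8]
```

jog_arm(
  series=[
    [0.3,-0.36,0,0,0,0,-1],
    [0.6,-0.73,0,0,0,0,-1],
    [0.8,-1,0,0,0,0,-1],
    [0.8,-1,0,0,0,0,-1],
  ],
)

```text
time: 4.3
eef_pos: [0.5583, 0.0717, 0.2452]
tcp_rot: [-0.002, -0.175, 0.985, -0.0]
force: [-0.5, 0.3, -1.6]
gripper_width: 0.0113
finger_force: 58.7
```

jog_arm(
  series=[
    [0.3,-0.36,0,0,0,0,-1],
    [0.6,-0.73,0,0,0,0,-1],
    [0.6,-0.8,0,0,0,0.045,-1],
    [0.6,-0.8,0,0,0,0.045,-1],
    [0.6,-0.8,0,0,0,0.045,-1],
    [0.6,-0.8,0,0,0,0.045,-1],
  ],
)

```text
time: 4.9
eef_pos: [0.5262, -0.0382, 0.2465]
tcp_rot: [-0.001, -0.109, 0.994, 0.0]
force: [0.2, -0.5, -1.2]
gripper_width: 0.0115
finger_force: 58.9
```

Run:
```python
from h import *
need([.501,-.095,.25],192)
im,d,P,T,c=grab('wrist');cv2.imwrite('pics/w4.png',im);np.save('w4.npy',P);np.save('T4.npy',tool())
cv2.imwrite('pics/c4.png',cv2.resize(im[60:270,140:420],(800,600),interpolation=cv2.INTER_CUBIC))
```

```text
t 4.9 pos [ 0.5262 -0.0382  0.2465] xang -167.53 F [ 0.2 -0.5 -1.2]
shift [ 0.307 -0.417 -0.03 ] turn [ 0.0004 -0.0003  0.0026]
```

View pics/c4.png

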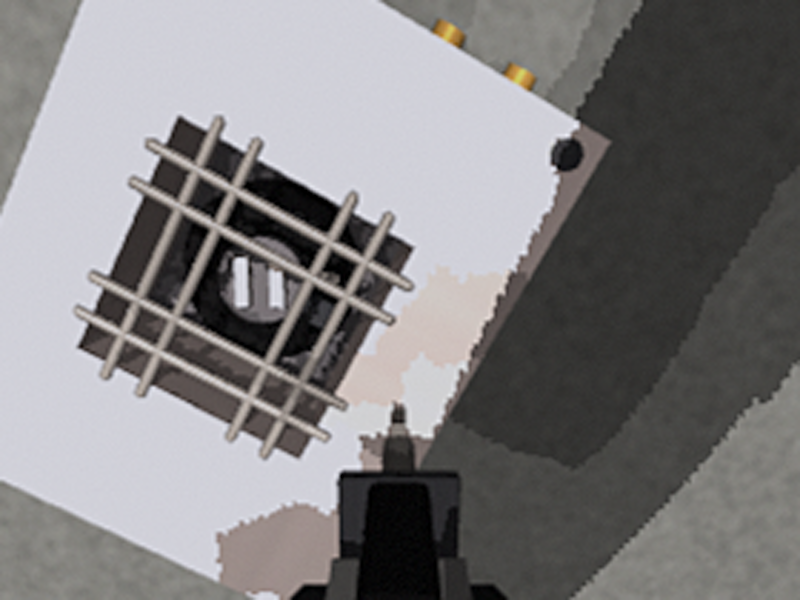

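The crop shows the guard opening with the knob's two white ridges at about (241,281) and (276,284), so the slot centre is about (259,283). The slot runs nearly straight up the image, in line with the blade at (398,410). I compute both in the same camera-based tool frame so the hand-eye bias cancels.

Run:
```python
from h import *
im=cv2.imread('pics/w4.png');P=np.load('w4.npy');T=np.load('T4.npy')
sub=im[140:180,205:260].min(2)
m=np.zeros(im.shape[:2],np.uint8);
g=cv2.cvtColor(im,cv2.COLOR_BGR2GRAY)
z=P[...,2]
m=((g>205)&(z<.075)&(z>.03)).astype(np.uint8);m[:140]=0;m[180:]=0;m[:,:205]=0;m[:,260:]=0
n,l,st,ce=cv2.connectedComponentsWithStats(m)
C=[]
for i in range(1,n):
    if st[i,4]<25: continue
    q=P[l==i]; t=(q-T[:3,3])@T[:3,:3]*1000
    print(ce[i].round(1),st[i],'world',(np.median(q,0)*1000).round(1),'tool',t.mean(0).round(2),'rect',[np.round(a,1) for a in cv2.minAreaRect((q[:,:2]*1000).astype(np.float32))])
# grille top wires / disc
D=P[140:180,205:260].reshape(-1,3);zz=D[:,2]*1000
print(np.histogram(zz,bins=np.arange(20,96,4)))
# blade in same picture
Q=((P-T[:3,3])@T[:3,:3]*1000).reshape(-1,3);Q=Q[(abs(Q[:,0])<45)&(abs(Q[:,1])<40)]
for a,b in((26,32),(80,98),(104,118)):
    q=Q[(Q[:,2]>=a)&(Q[:,2]<b)];print(a,len(q),np.percentile(q[:,0],[2,50,98]).round(1),np.percentile(q[:,1],[2,50,98]).round(1),q[:,2].max().round(1))
```

```text
[224.  158.5] [223 151   3  16  48] world [ 504.2 -100.8   53.4] tool [ 34.88 -56.61 193.31] rect [array([ 504.3, -100.8]), array([16. ,  2.6]), np.float64(8.4)]
[236.1 161. ] [235 155   4  12  36] world [504.2 -87.9  53.2] tool [ 32.23 -43.98 193.46] rect [array([503.7, -87.5]), array([12.1,  3.4]), np.float64(8.7)]
(array([632,   1,   0,   1,   5,  25, 385, 157, 147,   0,   0,   0,   0,
         0,   0,   0, 141, 519]), array([20, 24, 28, 32, 36, 40, 44, 48, 52, 56, 60, 64, 68, 72, 76, 80, 84,
       88, 92]))
26 127 [ 6.8 20.8 21.8] [-9.4  1.3 12.4] 32.0
80 95 [3.  5.5 6.3] [-2.5  1.4  6. ] 97.9
104 33 [3.3 9.6 9.9] [-1.6  1.4  4.9] 116.0
```

Run:
```python
from h import *
T=np.load('T4.npy');c=r.calibration('wrist');W=T@np.array(c['hand_eye'])
for u,v,z in((225.4,163.8,.088),(230.6,159,.0533)):
    ray=W[:3,:3]@np.array([(u-c['cx'])/c['fx'],(v-c['cy'])/c['fy'],1]);p=W[:3,3]+ray*(z-W[2,3])/ray[2]
    print((p*1000).round(1),(T[:3,:3].T@(p-T[:3,3])*1000).round(1))
need([.5,-.1,.25],191)
```

```text
[502.6 -93.6  88. ] [ 35.  -49.2 158.7]
[503.4 -93.9  53.3] [ 34.2 -49.7 193.4]
t 4.95 pos [ 0.5263 -0.0381  0.2467] xang -167.52 F [ 0.1  0.5 -1.7]
shift [ 0.325 -0.456 -0.028] turn [ 0.0003 -0.0002  0.0082]
```

jog_arm(
  series=[
    [0.14,-0.21,0,0,0,0.008,-1],
    [0.278,-0.428,0,0,0,0.008,-1],
    [0.278,-0.428,0.1,0,0,0.008,-1],
    [0.278,-0.428,0.25,0,0,0.008,-1],
    [0.278,-0.428,0.25,0,0,0.008,-1],
    [0.278,-0.428,0.25,0,0,0.008,-1],
  ],
)

```text
time: 5.55
eef_pos: [0.5046, -0.0955, 0.2171]
tcp_rot: [-0.0, -0.096, 0.995, 0.0]
force: [0.1, 0.0, -0.5]
gripper_width: 0.0114
finger_force: 58.9
```

Run:
```python
from h import *
need([.5,-.1,.2],191)
im,d,P,T,c=grab('wrist');cv2.imwrite('pics/w5.png',im);np.save('w5.npy',P);np.save('T5.npy',tool())
cv2.imwrite('pics/c5.png',cv2.resize(im[130:310,180:380],(666,600),interpolation=cv2.INTER_CUBIC))
```

```text
t 5.55 pos [ 0.5046 -0.0955  0.2171] xang -169.02 F [ 0.1  0.  -0.5]
shift [ 0.045 -0.029  0.143] turn [ 0.0003 -0.0002 -0.0001]
```

View pics/c5.png

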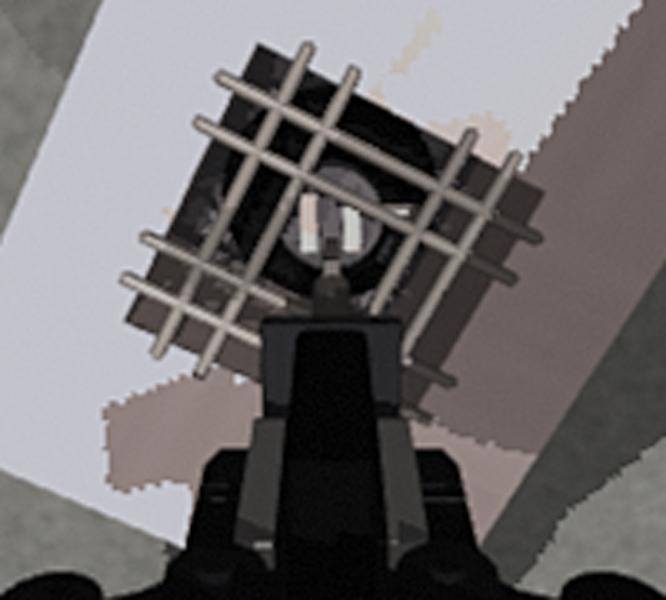

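The blade tip at (333,245) lies midway between the ridges at (310,222) and (352,228), aligned with the slot and inside the opening. I descend.

jog_arm(
  series=[
    [0,0,0.1,0,0,0,-1],
    [0,0,0.2,0,0,0,-1],
    [0,0,0.3,0,0,0,-1],
    [0,0,0.34,0,0,0,-1],
    [0,0,0.34,0,0,0,-1],
  ],
)

```text
time: 6.1
eef_pos: [0.504, -0.0963, 0.1752]
tcp_rot: [-0.001, -0.095, 0.995, 0.001]
force: [0.4, -0.0, -1.6]
gripper_width: 0.0113
finger_force: 58.9
```

jog_arm(
  series=[
    [0,0,0.02,0,0,0,-1],
    [0,0,0.04,0,0,0,-1],
    [0,0,0.06,0,0,0,-1],
    [0,0,0.06,0,0,0,-1],
  ],
)

```text
time: 6.5
eef_pos: [0.5046, -0.0965, 0.1691]
tcp_rot: [-0.0, -0.095, 0.995, 0.0]
force: [-0.5, -0.6, -0.6]
gripper_width: 0.0115
finger_force: 58.9
```

jog_arm(
  series=[
    [0,0,0.012,0,0,0,-1],
    [0,0,0.025,0,0,0,-1],
    [0,0,0.025,0,0,0,-1],
  ],
)

```text
time: 6.8
eef_pos: [0.5046, -0.0965, 0.1661]
tcp_rot: [-0.0, -0.095, 0.995, 0.0]
force: [-0.4, -0.1, -0.8]
gripper_width: 0.011
finger_force: 58.9
```

jog_arm(
  series=[
    [0,0,0.008,0,0,0,-1],
    [0,0,0.017,0,0,0,-1],
    [0,0,0.017,0,0,0,-1],
  ],
)

```text
time: 7.1
eef_pos: [0.5048, -0.0966, 0.1645]
tcp_rot: [0.0, -0.095, 0.995, -0.0]
force: [-0.9, -0.3, 2.3]
gripper_width: 0.0114
finger_force: 59.5
```

jog_arm(
  series=[
    [0,0,0.008,0,0,0,-1],
    [0,0,0.017,0,0,0,-1],
    [0,0,0.017,0,0,0,-1],
  ],
)

```text
time: 7.4
eef_pos: [0.5048, -0.0966, 0.1624]
tcp_rot: [0.0, -0.095, 0.995, -0.0]
force: [0.4, 0.8, 4.6]
gripper_width: 0.0112
finger_force: 59.7
```

jog_arm(
  series=[
    [0,0,0.008,0,0,0,-1],
    [0,0,0.017,0,0,0,-1],
    [0,0,0.017,0,0,0,-1],
  ],
)

```text
time: 7.7
eef_pos: [0.5049, -0.0967, 0.1605]
tcp_rot: [0.0, -0.095, 0.995, -0.0]
force: [-1.1, 0.1, 7.0]
gripper_width: 0.0113
finger_force: 60.0
```

jog_arm(
  series=[
    [0,0,0.008,0,0,0,-1],
    [0,0,0.017,0,0,0,-1],
    [0,0,0.025,0,0,0,-1],
    [0,0,0.025,0,0,0,-1],
  ],
)

```text
time: 8.1
eef_pos: [0.505, -0.0967, 0.1579]
tcp_rot: [0.0, -0.095, 0.995, -0.0]
force: [-1.7, 1.0, 8.8]
gripper_width: 0.0114
finger_force: 60.5
```

Run:
```python
from h import *
need([.504,-.0966,.1575],125); print(r.state()['q'].round(3),r.state()['wrist_torque'])
```

```text
t 8.1 pos [ 0.505  -0.0967  0.1579] xang -169.12 F [-1.7  1.   8.8]
shift [0.008 0.002 0.003] turn [0.     0.0004 0.366 ]
[-0.444 -0.158 -0.333  1.394  0.    -0.634] [ 0.21087942  0.50486992 -0.01087058]
```

jog_arm(
  series=[
    [0,0,0.004,0,0,0.02,-1],
    [0,0,0.004,0,0,0.04,-1],
    [0,0,0.004,0,0,0.06,-1],
    [0,0,0.004,0,0,0.08,-1],
    [0,0,0.004,0,0,0.1,-1],
    [0,0,0.004,0,0,0.12,-1],
    [0,0,0.004,0,0,0.12,-1],
  ],
)

```text
time: 8.8
eef_pos: [0.5053, -0.097, 0.1578]
tcp_rot: [0.001, 0.095, 0.996, -0.001]
force: [-0.8, -0.6, 9.2]
gripper_width: 0.0115
finger_force: 60.5
```

Run:
```python
from h import *
need([.504,-.0966,.1575],125); print(r.state()['wrist_torque'])
```

```text
t 8.8 pos [ 0.5053 -0.097   0.1578] xang 169.15 F [-0.8 -0.6  9.2]
shift [0.011 0.002 0.002] turn [-0.      0.0007  0.2453]
[-0.13665191  0.29429974 -0.00298709]
```

jog_arm(
  series=[
    [0,0,0.004,0,0,0.02,-1],
    [0,0,0.004,0,0,0.04,-1],
    [0,0,0.004,0,0,0.06,-1],
    [0,0,0.004,0,0,0.08,-1],
    [0,0,0.004,0,0,0.1,-1],
    [0,0,0.004,0,0,0.12,-1],
  ],
)

```text
time: 9.4
eef_pos: [0.5053, -0.0972, 0.1574]
tcp_rot: [0.001, 0.28, 0.96, -0.001]
force: [-1.5, 0.3, 9.5]
gripper_width: 0.0109
finger_force: 60.5
```

Run:
```python
from h import *
need([.504,-.0966,.1575],125); print(r.state()['wrist_torque'],r.state()['gripper_width'])
im,d,P,T,c=grab('wrist');cv2.imwrite('pics/w6.png',im)
cv2.imwrite('pics/c6.png',cv2.resize(im[130:310,180:380],(666,600),interpolation=cv2.INTER_CUBIC))
```

```text
t 9.4 pos [ 0.5053 -0.0972  0.1574] xang 147.52 F [-1.5  0.3  9.5]
shift [ 0.012 -0.002 -0.001] turn [0.     0.0008 0.1251]
[-0.35336821  0.34353966  0.04444406] 0.010943482802793322
```

View pics/c6.png

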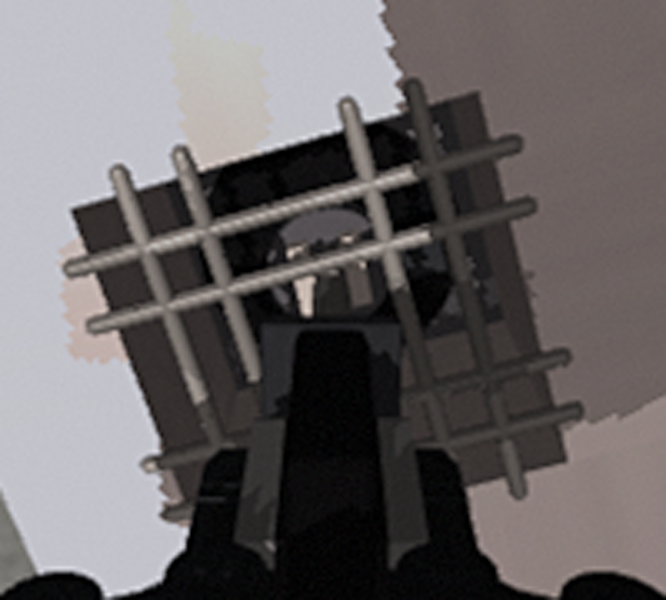

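The picture shows the ridges at (303,280) and (360,285), turned along with the key, so the knob is turning. I continue towards the stop.

jog_arm(
  series=[
    [0,0,0.002,0,0,0.02,-1],
    [0,0,0.002,0,0,0.04,-1],
    [0,0,0.002,0,0,0.06,-1],
    [0,0,0.002,0,0,0.08,-1],
    [0,0,0.002,0,0,0.1,-1],
    [0,0,0.002,0,0,0.12,-1],
    [0,0,0.002,0,0,0.13,-1],
    [0,0,0.002,0,0,0.13,-1],
  ],
)

```text
time: 10.25
eef_pos: [0.5051, -0.0974, 0.1572]
tcp_rot: [0.001, 0.468, 0.884, -0.001]
force: [-2.0, -2.2, 10.2]
gripper_width: 0.0111
finger_force: 60.5
```

Run:
```python
from h import *
need([.504,-.0966,.1575],120.7); print(r.state()['wrist_torque'],r.state()['gripper_width'])
```

```text
t 10.25 pos [ 0.5051 -0.0974  0.1572] xang 124.19 F [-2.  -2.2 10.2]
shift [ 0.011 -0.004 -0.003] turn [0.     0.0008 0.0194]
[-0.65254397  0.59396422  0.03401943] 0.01111510207554159
```

jog_arm(
  series=[
    [0,0,0,0,0,0.008,-1],
    [0,0,0,0,0,0.016,-1],
    [0,0,0,0,0,0.016,-1],
  ],
)

```text
time: 10.55
eef_pos: [0.5051, -0.0975, 0.1571]
tcp_rot: [0.001, 0.49, 0.872, -0.001]
force: [-2.1, -2.4, 10.6]
gripper_width: 0.0114
finger_force: 60.5
```

Run:
```python
from h import *
need([.504,-.0966,.1575],120.7); print(r.state()['wrist_torque'],r.state()['gripper_width'])
```

```text
t 10.55 pos [ 0.5051 -0.0975  0.1571] xang 121.33 F [-2.1 -2.4 10.6]
shift [ 0.011 -0.004 -0.003] turn [-0.      0.0008  0.0035]
[-0.70819561  0.73428918 -0.00744358] 0.0113714865772906
```

jog_arm(
  series=[
    [0,0,0,0,0,0.01,-1],
    [0,0,0,0,0,0.016,-1],
    [0,0,0,0,0,0.016,-1],
  ],
)

```text
time: 10.85
eef_pos: [0.505, -0.0974, 0.1571]
tcp_rot: [0.001, 0.512, 0.859, -0.001]
force: [-2.4, -2.6, 10.7]
gripper_width: 0.0111
finger_force: 60.5
```

Run:
```python
from h import *
need([.504,-.0966,.1575],120.7); print(r.state()['wrist_torque'],r.state()['gripper_width'])
im,d,P,T,c=grab('wrist')
for k in range(3): r.grab_frame('wrist');s=r.state();print(s['force'].round(1),s['wrist_torque'].round(3))
```

```text
t 10.85 pos [ 0.505  -0.0974  0.1571] xang 118.46 F [-2.4 -2.6 10.7]
shift [ 0.01  -0.004 -0.003] turn [-0.      0.0008 -0.0124]
[-0.75159474  0.7406184   0.04290268] 0.011143484727414558
[-2.8 -2.4 10.2] [-0.617  0.723  0.024]
[-2.9 -2.1  9.6] [-0.677  0.728  0.042]
[-2.6 -2.2  9.2] [-0.756  0.762  0.066]
```

jog_arm(
  series=[
    [0,0,0.003,0,0,0.01,-1],
    [0,0,0.003,0,0,0.02,-1],
    [0,0,0.003,0,0,0.02,-1],
  ],
)

```text
time: 11.35
eef_pos: [0.5048, -0.0974, 0.1567]
tcp_rot: [0.001, 0.538, 0.843, -0.001]
force: [-3.3, -3.4, 10.7]
gripper_width: 0.0114
finger_force: 60.5
```

Run:
```python
from h import *
need([.504,-.0966,.1575],120.7)
for k in range(3): 
    im,d=r.grab_frame('wrist');s=r.state();print(s['force'].round(1),s['wrist_torque'].round(3))
cv2.imwrite('pics/c7.png',cv2.resize(im[130:310,180:380],(666,600),interpolation=cv2.INTER_CUBIC))
```

```text
t 11.35 pos [ 0.5048 -0.0974  0.1567] xang 114.84 F [-3.3 -3.4 10.7]
shift [ 0.009 -0.003 -0.007] turn [-0.0002  0.0007 -0.0325]
[-2.7 -1.9 10.4] [-0.744  0.996  0.085]
[-3.1 -1.9 10.6] [-0.728  0.984  0.1  ]
[-2.  -1.8 10.8] [-0.72   0.969  0.132]
```

View pics/c7.png

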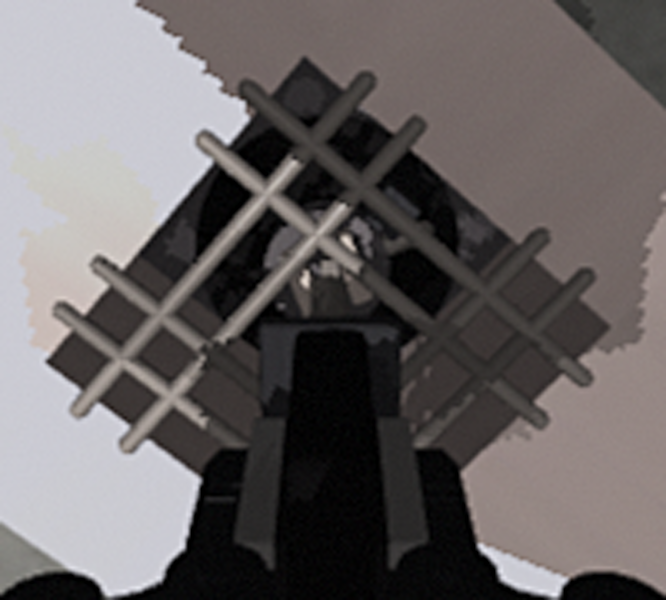

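At (300,275) and (350,245) the ridges are turned right round, and the torque has risen to about 0.1 N m against 0.05 while turning. That is the stop, so I let the knob spring up, unload within the play and withdraw.

jog_arm(
  series=[
    [0,0,-0.02,0,0,0,-1],
    [0,0,-0.04,0,0,0,-1],
    [0,0,-0.06,0,0,0,-1],
    [0,0,-0.075,0,0,0,-1],
    [0,0,-0.075,0,0,-0.03,-1],
    [0,0,-0.075,0,0,-0.07,-1],
    [0,0,-0.075,0,0,-0.07,-1],
  ],
)

```text
time: 12.2
eef_pos: [0.5047, -0.0965, 0.1645]
tcp_rot: [-0.0, 0.441, 0.897, 0.0]
force: [-0.4, -0.8, 1.8]
gripper_width: 0.011
finger_force: 59.5
```

Run:
```python
from h import *
need([.504,-.0966,.2],130);s=r.state();print(s['force'].round(1),s['wrist_torque'].round(3))
```

```text
t 12.2 pos [ 0.5047 -0.0965  0.1645] xang 127.62 F [-0.4 -0.8  1.8]
shift [ 0.003 -0.005 -0.296] turn [ 0.0001 -0.0001 -0.0132]
[-0.4 -0.8  1.8] [-0.212  0.009  0.041]
```

jog_arm(
  series=[
    [0,0,-0.06,0,0,0,-1],
    [0,0,-0.15,0,0,0,-1],
    [0,0,-0.4,0,0,0,-1],
    [0,0,-0.7,0,0,0,-1],
    [0,0,-0.72,0,0,0,-1],
    [0,0,-0.72,0,0,0,-1],
  ],
)

```text
time: 12.8
eef_pos: [0.5053, -0.0967, 0.2524]
tcp_rot: [0.001, 0.443, 0.897, 0.0]
force: [-0.2, -0.3, -1.0]
gripper_width: 0.0114
finger_force: 59.1
```

Run:
```python
from h import *
need([.504,-.0966,.25],130)
im,d=r.grab_frame('top');im2,d2=r.grab_frame('wrist')
cv2.imwrite('pics/c8.png',cv2.resize(im2[80:290,140:420],(800,600),interpolation=cv2.INTER_CUBIC))
need([.6091,.2220,.25],200.4)
```

```text
t 12.8 pos [ 0.5053 -0.0967  0.2524] xang 127.44 F [-0.2 -0.3 -1. ]
shift [ 0.007 -0.008  0.02 ] turn [ 0.0004  0.0006 -0.0142]
t 12.9 pos [ 0.5044 -0.0963  0.2502] xang 127.48 F [-0.7  0.4 -1.5]
shift [1.574 2.307 0.003] turn [ 1.000e-04 -4.000e-04 -4.051e-01]
```

View pics/c8.png

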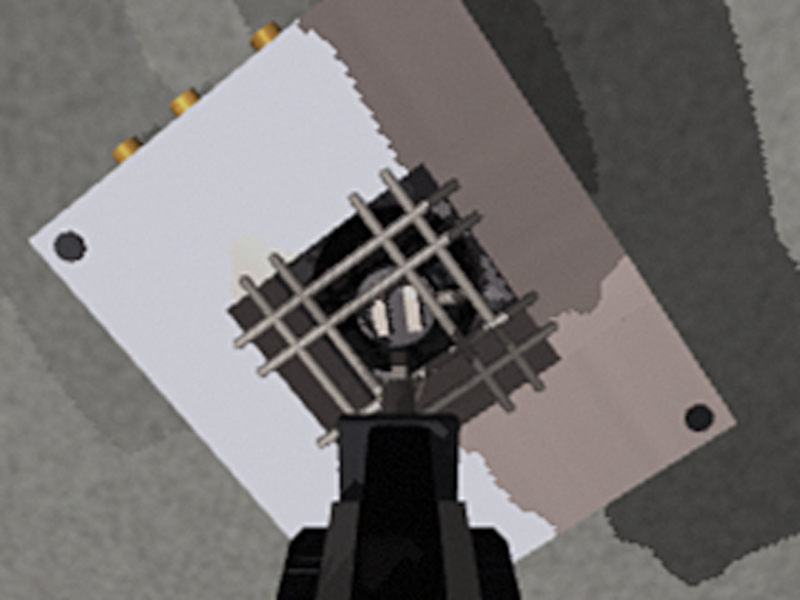

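The ridges at (381,317) and (412,308) lean about 7.5° left of the tool axis. That puts the slot at −45° in world, exactly joint 1.0. I return to the stand.

jog_arm(
  series=[
    [0.22,0.32,0,0,0,0,-1],
    [0.44,0.65,0,0,0,0,-1],
    [0.66,0.97,0,0,0,0,-1],
    [0.66,0.97,0,0,0,0,-1],
  ],
)

```text
time: 13.3
eef_pos: [0.5487, 0.0419, 0.2493]
tcp_rot: [-0.001, 0.44, 0.898, 0.0]
force: [0.9, -0.1, -1.2]
gripper_width: 0.0112
finger_force: 59.2
```

jog_arm(
  series=[
    [0.22,0.32,0,0,0,0,-1],
    [0.44,0.65,0,0,0,0,-1],
    [0.66,0.97,0,0,0,0,-1],
    [0.66,0.97,0,0,0,0,-1],
  ],
)

```text
time: 13.7
eef_pos: [0.5925, 0.1751, 0.2484]
tcp_rot: [-0.002, 0.44, 0.898, -0.0]
force: [-0.2, -1.0, -0.3]
gripper_width: 0.0113
finger_force: 59.6
```

jog_arm(
  series=[
    [0.1,0.15,0,0,0,-0.045,-1],
    [0.2,0.3,0,0,0,-0.09,-1],
    [0.25,0.37,0,0,0,-0.135,-1],
    [0.25,0.37,0,0,0,-0.18,-1],
    [0.25,0.37,0,0,0,-0.225,-1],
    [0.25,0.37,0,0,0,-0.27,-1],
    [0.25,0.37,0,0,0,-0.315,-1],
    [0.25,0.37,0,0,0,-0.36,-1],
    [0.25,0.37,0,0,0,-0.405,-1],
    [0.25,0.37,0,0,0,-0.405,-1],
    [0.25,0.37,0,0,0,-0.405,-1],
  ],
)

```text
time: 14.8
eef_pos: [0.6095, 0.2212, 0.2502]
tcp_rot: [-0.001, -0.175, 0.985, 0.0]
force: [-0.3, 0.6, -0.5]
gripper_width: 0.011
finger_force: 59.6
```

Run:
```python
from h import *
need([.6085,.2222,.15],200.4)
im,d,P,T,c=grab('wrist');cv2.imwrite('pics/w9.png',im);T0=tool()
Q=((P-T0[:3,3])@T0[:3,:3]*1000).reshape(-1,3);W=P.reshape(-1,3)
m=(abs(Q[:,0])<45)&(abs(Q[:,1])<40)
for a,b in((26,32),(80,98),(104,118)):
    q=Q[m&(Q[:,2]>=a)&(Q[:,2]<b)];print(a,len(q),np.percentile(q[:,0],[2,50,98]).round(1),np.percentile(q[:,1],[2,50,98]).round(1),q[:,2].max().round(1))
# stand outline seen in the same frame (tool coords)
s=(W[:,2]>.085)&(W[:,2]<.1)&(np.hypot(W[:,0]-.605,W[:,1]-.223)<.055)
t=Q[s];print('stand tool',cv2.minAreaRect(t[:,:2].astype(np.float32)),np.percentile(t[:,1],[1,99]),t[:,0].max(),len(t))
```

```text
t 14.8 pos [0.6095 0.2212 0.2502] xang -159.86 F [-0.3  0.6 -0.5]
shift [0.003 0.011 0.835] turn [ 0.0001 -0.0004 -0.0014]
26 150 [ 6.4 19.9 21.5] [-9.2  1.8 12.5] 32.0
80 97 [2.6 5.3 6.3] [-2.5  1.3  5.9] 97.9
104 32 [3.1 9.4 9.8] [-2.2  2.2  4.9] 115.1
stand tool ((3.1851425170898438, 3.6339569091796875), (60.16526412963867, 70.11022186279297), 89.05320739746094) [-25.88803117  33.09846718] 38.65844742741287 3563
```

jog_arm(
  series=[
    [0.012,0.017,0,0,0,0,-1],
    [0.012,0.017,0.2,0,0,0,-1],
    [0.012,0.017,0.4,0,0,0,-1],
    [0.012,0.017,0.6,0,0,0,-1],
    [0.012,0.017,0.8,0,0,0,-1],
    [0.012,0.017,0.95,0,0,0,-1],
    [0.012,0.017,0.95,0,0,0,-1],
  ],
)

```text
time: 15.55
eef_pos: [0.6058, 0.2229, 0.1338]
tcp_rot: [-0.002, -0.177, 0.984, 0.0]
force: [0.5, 0.1, -1.0]
gripper_width: 0.0112
finger_force: 59.6
```

jog_arm(
  series=[
    [0,0,0.015,0,0,0,-1],
    [0,0,0.03,0,0,0,-1],
    [0,0,0.03,0,0,0,-1],
  ],
)

```text
time: 15.85
eef_pos: [0.6083, 0.2232, 0.1345]
tcp_rot: [0.001, -0.177, 0.984, 0.0]
force: [-0.7, -0.9, -1.1]
gripper_width: 0.0114
finger_force: 59.6
```

jog_arm(
  series=[
    [0,0,0.015,0,0,0,-1],
    [0,0,0.03,0,0,0,-1],
    [0,0,0.03,0,0,0,-1],
  ],
)

```text
time: 16.15
eef_pos: [0.6077, 0.2231, 0.1297]
tcp_rot: [-0.0, -0.177, 0.984, 0.0]
force: [-0.0, -0.2, -1.1]
gripper_width: 0.0113
finger_force: 59.6
```

jog_arm(
  series=[
    [0,0,0.008,0,0,0,-1],
    [0,0,0.016,0,0,0,-1],
    [0,0,0.016,0,0,0,-1],
  ],
)

```text
time: 16.45
eef_pos: [0.6078, 0.2231, 0.1287]
tcp_rot: [0.0, -0.177, 0.984, -0.0]
force: [-2.5, -0.7, 5.3]
gripper_width: 0.0113
finger_force: 60.4
```

Contact at 0.1287, the height where the key was first gripped, so the flange is seated. I release and rise.

jog_arm(
  series=[
    [0,0,0,0,0,0,-0.4],
    [0,0,0,0,0,0,-0.2],
    [0,0,0,0,0,0,0],
    [0,0,0,0,0,0,0],
    [0,0,-0.1,0,0,0,0],
    [0,0,-0.4,0,0,0,0],
    [0,0,-0.8,0,0,0,0],
    [0,0,-1,0,0,0,0],
    [0,0,-1,0,0,0,0],
  ],
)

```text
time: 17.35
eef_pos: [0.6096, 0.2234, 0.2541]
tcp_rot: [0.004, -0.177, 0.984, -0.0]
force: [0.5, -0.6, -0.3]
gripper_width: 0.0428
finger_force: 0.0
```

jog_arm(
  series=[
    [0.4,0,0,0,0,0,0],
    [0.8,0,0,0,0,0,0],
    [0.8,0,0,0,0,0,0],
    [0.8,0,0,0,0,0,0],
  ],
)

```text
time: 17.75
eef_pos: [0.5168, 0.1894, 0.248]
tcp_rot: [0.0, -0.177, 0.984, 0.0]
force: [0.4, 0.1, 0.1]
gripper_width: 0.0429
finger_force: 0.0
```

Run:
```python
from h import *
im,d,P,T,c=grab('wrist');cv2.imwrite('pics/w10.png',im)
for z0,z1 in((.085,.096),(.13,.155)):
    Q=P[(P[...,2]>z0)&(P[...,2]<z1)]; Q=Q[np.hypot(Q[:,0]-.604,Q[:,1]-.222)<.05]
    print(z0,cv2.minAreaRect((Q[:,:2]*1000).astype(np.float32)),np.median(Q[:,2]),len(Q))
cv2.imwrite('pics/c10.png',im)
print(r.state()['time'],r.state()['force'].round(1))
A=np.load('top.npy');B=grab('top')[2]
for n,x,y in(('lantern',(175,212),(218,250)),('adapter',(238,262),(120,152)),('jar',(328,350),(124,147)),('torch',(395,420),(258,282)),('blue',(180,204),(134,156))):
    a=A[y[0]:y[1],x[0]:x[1]];b=B[y[0]:y[1],x[0]:x[1]];f=lambda p:p[p[...,2]>.015].mean(0).round(4)
    print(n,f(a),f(b))
```

```text
0.085 ((605.167236328125, 223.54336547851562), (71.26274108886719, 60.058223724365234), 21.164339065551758) 0.0912397224342697 2582
0.13 ((605.203369140625, 223.7109375), (40.48259735107422, 11.330513000488281), 20.560583114624023) 0.14091314344337533 535
17.8 [0.5 0.1 0.1]
lantern [0.4341 0.2407 0.0844] [0.4431 0.1962 0.3133]
adapter [0.7396 0.0786 0.0311] [0.7394 0.0787 0.0307]
jar [ 0.7282 -0.1981  0.0613] [ 0.7282 -0.198   0.0604]
torch [ 0.3147 -0.3905  0.0784] [ 0.3147 -0.3904  0.078 ]
blue [0.6978 0.2443 0.1063] [0.6977 0.2444 0.1052]
```

View pics/c10.png

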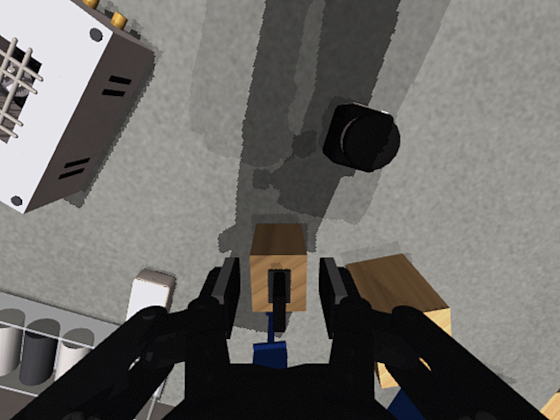

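The key is back upright at (280,295) in the stand, its handle top at 0.141 as before. The lantern stands upright at (362,138), untouched, and the arm is clear of everything.

```bash
python3 -c "
from station import r
print(r.job_done())"
```

```text
the job is handed in; nothing more can be done
None
```

The job is handed in at 17.8 s: the knob is turned clockwise to its stop and sprung up, the key is back upright and home in its stand, and no other item was touched; the judge returned no verdict.

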